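# Load the washer's dosing cartridge

### The arm

A 6-joint arm with a two-finger parallel gripper is mounted at the origin on the work surface. World frame = base frame: x ahead of the robot, y to its left, z up, the work surface at z = 0. Lengths are in mm, angles in rad, forces in N, time in s.
With the tool pointing down it reaches from about 350 to 875 mm from the base axis. Payload 4.2 kg.
Tool frame: the origin (TCP) lies at the very end of the fingers, on their centre line; the grasp point (between the pads) lies 19 mm behind it; z points along the fingers, y is the direction in which the jaws open and shut (so a half turn about z gives the same grasp; the last joint's range is limited). The gripper opens to 85 mm and grips with 20 to 120 N. Pads are 22 mm wide; open, the fingers measure 114 mm over their backs; the gripper's body (76 mm by 85 mm) begins 54 mm behind the grasp point. The pads swing forward as they close: fully open they stand 13 mm farther back than shut.
Start: joints at [-0.868, 0.385, 0.008, 0, -1.194, -0.259], TCP at [268.371, -564.426, 231.312] pointing down, gripper open.
Joint ranges: [-3.14, 3.14], [-1.21, 2.06], [-1.07, 1.41], [-3.16, 2.05], [-2.99, -0.16], [-3.1, 3.1]. Speed limits (rad/s): [2.79, 2.79, 3.14, 3.14, 3.14, 3.14].

### API

Orientations are given as a unit quaternion [x, y, z, w].
In Python, from bench import arm, optics, job gives the robot as it stands.
- The arm moves only by the tool send_rows, never from a script. Its argument "steps" is a list that holds one entry, the list of rows, each a list of 5 numbers: the shift along the tool's x, y, z in cm, then the turn about the tool's z in rad, then the opening, from 0 (shut) to 1 (fully open). A call has 1 to 10 rows; each row shifts and turns the pose as measured when the row begins, along the tool's axes as they then stand; what a row does not reach is not made up. A row lasts 1/12 s, in which the tool goes at most 41.7 mm and 7.16 degrees, less where a joint would pass 70% of its speed; a pose out of reach is approached as far as the arm can. A call with a gripper value outside its range is refused whole. The fingers move at their own pace and stop on an object; the grip force is fixed at half the most. Time passes only in rows, so rows that do not move let the fingers close. It gives the time, the measured TCP pose, the force and the opening at its end, in the units of the state.
- arm.read_state(): the state, without advancing time (a new reading comes with each control period).
- optics.get_image(name): name is "side" or "top"; returns (picture, depth): 400x640x3 uint8, blue, green, red; 400x640 float32, mm along the optical axis (not along the pixel's ray), 0 where there is no reading.
- optics.get_calibration(name): a dict with "K" (3x3 intrinsics, pixels), "rvec" (rotation vector, rad) and "tvec" (3), from world to camera coordinates, as OpenCV has them. Camera axes: x right, y down, z forward; pixel columns grow to the right and rows downward; lengths in mm; the calibration is good to about 2 mm. A picture is of the moment at which its call begins. get_calibration takes no time and is no camera call.
- job.job_done(): hands the job in, once; it reports no verdict.
The state is a dict: "clock": time; "joints": joint angles; "joint_vel": joint speeds; "joint_efforts": joint torques, N m; "position": TCP position; "ee_rot": TCP orientation; "contact_force": force on the tool from outside, world axes, zero at the start; "wrist_torque": the same for the moment, N m; "gripper_width": finger opening in mm.
Only numpy, scipy, OpenCV 4.12 (cv2) and the standard library are available. Lean on these libraries where they do the work, as an engineer would, in place of code of your own. Each camera call takes 0.05 s, during which the arm holds its last target. There are 200 camera calls.

### The job

Pull the black push-pull knob of the washer's dosing unit up until it clicks and stays out, which switches the unit off. With it still out, snap the long white cartridge down between the two spring clips of the unit's rack so that it lies fully home, then push the knob all the way back in. Leave everything else on the sill where it stands, the short cartridge included.

Things in the scene. Friction and masses are not known exactly. Their poses are not given: they have to be found in the camera images.
- unit: The dosing unit, fixed: aluminium base plate 100 (x) x 290 (y) x 10 mm, origin on the sill, the plate reaching from y = -140 to +150 mm, z up, yaw within 0.35 rad. On it: the clip rack, its centre at y = -65 mm, and the grey switch console, 90 (x) x 100 (y) mm, top 60 mm above the sill, its centre at y = +95 mm. Nothing stands beside the rack in x.
- seat (a point): Where the middle of the seated cartridge's axis belongs: in the rack, 40 mm above the sill. z up, y along the seated cartridge (the unit's y). Two V saddles, 8 mm wide in y and 36 mm in x, at y = -30 and +30 mm carry the round body and centre it in x. Between them is only the base plate, 30 mm below, so fingers may straddle the collar down to 25 mm below this point.
- clip_left (a joint): Spread angle (rad) of the steel spring clip hinged on the base plate at the seat's y = +53 mm; 0 at rest. An upright leaf 20 mm wide, with a round inward nose 10 mm above the seat's height and 46 mm from the seat's middle; above it a lip flares outward, its top about 64 mm above the sill.
- clip_right (a joint): The same for the mirrored clip at the seat's y = -53 mm. Pushed straight down, the cartridge's chamfered ends spread each clip about 4 mm (some 5 to 15 N in all); then the noses snap over its upper chamfers and hold it down.
- knob_top (a point): Centre of the top face of the black push-pull knob, on its upright axis, 160 mm from the seat along the seat's +y. Round head 28 mm in diameter, 16 mm high, on a 12 mm stem; it slides straight up. Pushed in, the top face is 88 mm above the sill and the head's underside 12 mm above the console (a steel bezel there, 38 mm in diameter, is 4 mm high); pulled out, both are 18 mm higher.
- run_knob (a joint): Travel of the knob: 0 pushed fully in (as it starts), 0.018 m pulled fully out against the stop. A spring detent of some 8 N holds it at both ends: past half way it jumps on to the nearer end by itself and stays there.
- cartridge_mid (a point): Middle of the long cartridge, on its axis: the one to load. White plastic, 100 mm long along its y axis, about 0.12 kg; round body 26 mm in diameter, the last 5 mm of each end tapering to 6 mm; in the middle a square collar 28 x 28 mm, 34 mm long, to grip by its flats (x faces). It lies on the collar, this point 14 mm above the sill, z up. Either way round is right.
- short_cartridge_mid (a point): Middle of the short cartridge: the same shape, but only 68 mm long (y); too short for the clips. Leave it. Its place and the long one's may be exchanged.
- pod_box: White plastic pod box with a snap latch, 104 x 154 x 78 mm, origin under its centre. Bystander.
- jar: Amber glass jar with a metal lid, 76 mm in diameter, 110 mm high, origin under its centre. Bystander.
- jug: Red plastic measuring jug, 100 mm in diameter, 130 mm high, with a handle at its +y side, origin under its centre. Bystander.
- brush: Bamboo scrub brush, 36 mm high, 50 mm wide and 225 mm long along its x axis (handle to -x), origin under the middle of its 120 mm head. Bystander.
- stain_bottle: Clear plastic bottle, 60 mm in diameter, 170 mm high, origin under its centre. Bystander.
- soap_dish: White ceramic dish, 80 x 120 mm, with a bar of soap, 37 mm high in all, origin under its centre. Bystander.
- sponge_block: Grey scouring block 70 x 110 x 35 mm, origin under its centre. Bystander.
- cartridge: The same long cartridge; origin under its middle, 14 mm below point cartridge_mid, same axes.

How it is judged (in metres and radians):
On the way, in this order (a step that is already met when the one before it is completed fails the run):
1. the knob is pulled out to its detent (value of joint run_knob above 0.016 m), for 0.2 s.
2. the long cartridge is snapped home between the clips while the knob is out (distance between cartridge_mid and seat below 0.006 m and z of cartridge_mid in the frame of seat below 0.003 m and angle between the y axis of cartridge_mid and the y axis of seat, either way round below 0.09 rad and value of joint run_knob above 0.014 m), for 0.2 s.
At the end, for the whole second after the job is handed in: The long cartridge lies at rest between the clips, its middle within 6 mm of the seat and not more than 3 mm above it, its axis within 0.09 rad of the seat's y; the knob is pushed in to within 1.5 mm (distance between cartridge_mid and seat below 0.006 m and z of cartridge_mid in the frame of seat below 0.003 m and angle between the y axis of cartridge_mid and the y axis of seat, either way round below 0.09 rad and value of joint run_knob below 0.0015 m and linear speed of cartridge below 0.01 m/s); the robot touches nothing.
It fails at once if a bystander or the short cartridge is moved more than 30 mm (distance of any of pod_box, jar, jug, brush, stain_bottle, soap_dish, sponge_block, short_cartridge_mid from where it was at the start of the episode above 0.03 m).
It also fails if it takes over 67 s, if anything falls off the work surface, if the arm or the gripper's body presses on something with over 40 N, if the wrist force passes 120 N, or if a joint passes its speed limit or range.

## Working session

There is one attempt and no reset: what is moved stays moved. The work goes in short steps, Python scripts to look and compute and a tool call to move; the robot and the scene stay as the last step left them, time stands still between calls to the robot, and variables do not carry over. Pictures are saved under pics/ and viewed, about 8 in all and at most 12, crops included, and the job is handed in when it is done.

Besides the shell and the picture viewer there is one more tool, called after "Call:" by a JSON object that holds its "op" and its "data". send_rows: Moves the arm, as the interface text tells. Its arguments: {"type":"object","properties":{"steps":{"type":"array","items":{"type":"array","items":{"type":"array","items":{"type":"number"}}}}},"required":["steps"]}

```bash
mkdir -p pics
cat > h.py <<'E'
import numpy as np, cv2
from scipy.spatial.transform import Rotation as R
from bench import arm, optics, job
def cal(n):
    c=optics.get_calibration(n); return np.array(c["K"],float),R.from_rotvec(np.ravel(c["rvec"])).as_matrix(),np.ravel(c["tvec"]).astype(float)
def cloud(n,d):
    K,Rm,t=cal(n); v,u=np.indices(d.shape)
    p=np.stack([(u-K[0,2])/K[0,0]*d,(v-K[1,2])/K[1,1]*d,d],-1)
    return (p-t)@Rm
def ray(n,u,v,z):
    K,Rm,t=cal(n); c=-Rm.T@t; r=Rm.T@np.array([(u-K[0,2])/K[0,0],(v-K[1,2])/K[1,1],1])
    return c+r*(z-c[2])/r[2]
def proj(n,p):
    K,Rm,t=cal(n); q=Rm@np.array(p,float)+t; return (K@q/q[2])[:2]
def st():
    s=arm.read_state(); print(s["clock"],np.round(s["position"],1),np.round(s["ee_rot"],4),np.round(s["contact_force"],1),round(s["gripper_width"],1))
    return s
E
python3 - <<'E'
from h import *
s=st(); print(R.from_quat(s["ee_rot"]).as_matrix().round(3))
for n in("top","side"):
    b,d=optics.get_image(n); cv2.imwrite(f"pics/{n}0.png",b); np.save(f"{n}0.npy",d)
    K,Rm,t=cal(n); print(n,K.round(1).tolist(),(-Rm.T@t).round(0),Rm.round(2).tolist())
E
```

```text
0.0 [ 268.1 -563.9  230.2] [-2.200e-01  9.755e-01  1.000e-03 -3.000e-04] [ 0.3  0.4 -0.3] 85.4
[[-0.903 -0.429 -0.001]
 [-0.429  0.903  0.002]
 [ 0.     0.002 -1.   ]]
top [[457.8, 0.0, 320.9], [0.0, 457.8, 206.4], [0.0, 0.0, 1.0]] [ 497.   34. 1303.] [[-0.03, -1.0, -0.01], [-1.0, 0.03, -0.09], [0.09, 0.01, -1.0]]
side [[421.3, 0.0, 314.1], [0.0, 421.3, 195.4], [0.0, 0.0, 1.0]] [ 200.  732. 1047.] [[-0.89, -0.46, -0.02], [-0.34, 0.68, -0.65], [0.31, -0.57, -0.76]]
```

View pics/top0.png

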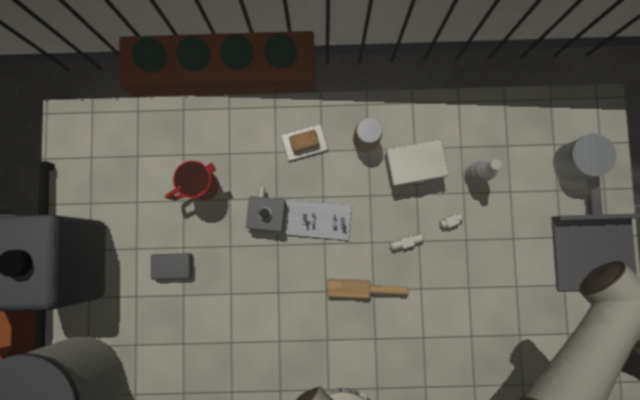

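View pics/side0.png

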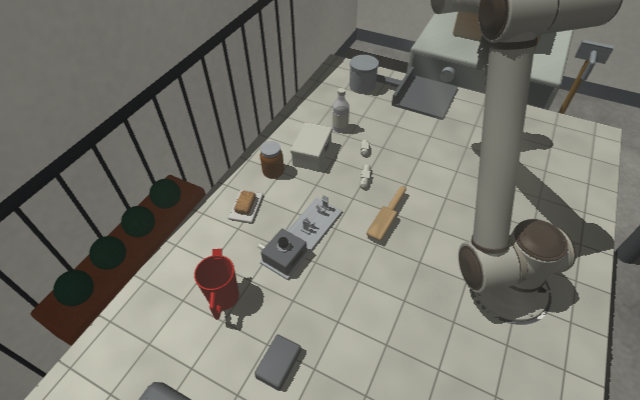

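The top view shows the unit at about (300,218), with the knob at (265,214) and the rack at (325,222). The long cartridge is at (407,243) and the short one at (451,222). The side view agrees. Next I'll measure these positions.

Run:
```python
from h import *
b=cv2.imread("pics/top0.png"); d=np.load("top0.npy"); P=cloud("top",d)
print("sill z",[P[v,u].round(1).tolist() for u,v in((460,260),(300,260),(380,190))])
hsv=cv2.cvtColor(b,cv2.COLOR_BGR2HSV)
def roi(x0,x1,y0,y1):
    m=np.zeros(d.shape,bool); m[y0:y1,x0:x1]=1; return m
def rect(m,z,nm):
    m=m.astype(np.uint8); n,l,s,c=cv2.connectedComponentsWithStats(m)
    k=1+np.argmax(s[1:,4]); vs,us=np.where(l==k)
    q=np.array([ray("top",u,v,z)[:2] for u,v in zip(us,vs)],np.float32)
    r=cv2.minAreaRect(q); w=q.mean(0)
    e,V=np.linalg.eigh(np.cov(q.T)); a=V[:,1]; 
    print(nm,"n",len(us),"rect c",np.round(r[0],1),"size",np.round(r[1],1),"ang",round(r[2],1),"mean",w.round(1),"axis deg",round(np.degrees(np.arctan2(a[1],a[0])),1))
H=P[...,2]
for nm,rr in(("long",(386,428,228,256)),("short",(436,466,210,234))):
    m=roi(*rr)
    rect(m&(H>7)&(H<60),20,nm+" h")
    g=b[...,1]; print(np.percentile(g[m],[10,50,90,98]))
    rect(m&(g>np.percentile(g[m],50)+18),20,nm+" col")
m=roi(235,360,185,250)
rect(m&(H>50)&(H<75),60,"console")
rect(m&(H>5),10,"unit>5")
rect(m&(H>78),88,"knob h")
k=roi(255,277,203,226)&(b.max(2)<45); rect(k,88,"knob dark")
print("knob z",np.median(H[211:216,262:267]), "console z",np.median(H[225:229,255:280]))
big=np.hstack([cv2.resize(b[180:260,235:365],None,fx=5,fy=5,interpolation=cv2.INTER_CUBIC)])
big2=cv2.resize(b[200:265,380:470],None,fx=5,fy=5,interpolation=cv2.INTER_CUBIC)
o=np.zeros((400+325//2*0,650,3),np.uint8);o=big
cv2.imwrite("pics/c1.png",cv2.convertScaleAbs(np.vstack([big[:, :650],np.pad(big2[:190],((0,0),(0,200),(0,0)))]),alpha=1.4))
```

```text
sill z [[450.1, -348.6, -6.8], [462.8, 104.7, 3.3], [655.6, -129.0, -0.6]]
long h n 335 rect c [ 505.3 -193.1] size [29.4 99. ] ang 18.1 mean [ 505.5 -193.6] axis deg 105.3
[ 98.5 135.  159.  165. ]
long col n 150 rect c [ 506.4 -196.1] size [21.9 84.1] ang 16.7 mean [ 507.6 -196.7] axis deg 104.7
short h n 227 rect c [ 560.6 -319.2] size [28.8 67. ] ang 21.4 mean [ 560.7 -319.7] axis deg 110.2
[ 96.9 137.  158.  161. ]
short col n 82 rect c [ 565.2 -329.6] size [19.8 39.2] ang 24.7 mean [ 564.  -327.1] axis deg 114.3
console n 1113 rect c [592.6 194.7] size [100.4  89.7] ang 83.0 mean [592.2 194.5] axis deg 81.7Traceback (most recent call last):
  File "<stdin>", line 22, in <module>
  File "<stdin>", line 10, in rect
  File "h.py", line 11, in ray
    K,Rm,t=cal(n); c=-Rm.T@t; r=Rm.T@np.array([(u-K[0,2])/K[0,0],(v-K[1,2])/K[1,1],1])
           ~~~^^^
  File "h.py", line 5, in cal
    c=optics.get_calibration(n); return np.array(c["K"],float),R.from_rotvec(np.ravel(c["rvec"])).as_matrix(),np.ravel(c["tvec"]).astype(float)
ValueError: time passes only in moves, steps and waits
```

```bash
python3 - <<'E'
import re
s=open('h.py').read().replace("def cal(n)","from functools import lru_cache\n@lru_cache\ndef cal(n)",1)
s+='''
def roi(x0,x1,y0,y1):
    m=np.zeros((400,640),bool); m[y0:y1,x0:x1]=1; return m
def rect(n,m,z,nm):
    k,l,s,c=cv2.connectedComponentsWithStats(m.astype(np.uint8))
    if k<2: print(nm,"none"); return
    vs,us=np.where(l==1+np.argmax(s[1:,4]))
    q=np.array([ray(n,u,v,z)[:2] for u,v in zip(us,vs)],np.float32)
    r=cv2.minAreaRect(q); a=np.linalg.eigh(np.cov(q.T))[1][:,1]
    print(nm,n,len(us),"c",np.round(r[0],1),"size",np.round(r[1],1),"ang",round(r[2],1),"mean",q.mean(0).round(1),"axis",round(np.degrees(np.arctan2(a[1],a[0])),1))
'''
open('h.py','w').write(s)
E
python3 - <<'E'
from h import *
b=cv2.imread("pics/top0.png"); d=np.load("top0.npy"); H=cloud("top",d)[...,2]
m=roi(235,360,185,250)
rect("top",m&(H>50)&(H<75),60,"console")
rect("top",m&(H>4),10,"unit")
rect("top",m&(H>78),88,"knob h")
rect("top",roi(255,277,203,226)&(b.max(2)<45),88,"knob dark")
bs=cv2.imread("pics/side0.png"); ds=np.load("side0.npy"); Ps=cloud("side",ds); Hs=Ps[...,2]
print("side sill",Ps[200,345].round(1),Ps[260,320].round(1))
ms=roi(255,345,190,280)
rect("side",ms&(Hs>76),88,"knob h"); rect("side",ms&(Hs>52)&(Hs<68),60,"console")
rect("side",roi(350,380,160,192)&(Hs>7),18,"long")
rect("side",roi(270,296,228,256)&(bs.max(2)<45),88,"knob dark")
big=cv2.resize(b[185:250,240:365],None,fx=5,fy=5,interpolation=cv2.INTER_CUBIC)
big2=cv2.resize(bs[190:280,250:350],None,fx=3,fy=3,interpolation=cv2.INTER_CUBIC)
big2=np.pad(big2,((0,0),(0,625-300),(0,0)))
cv2.imwrite("pics/c1.png",cv2.convertScaleAbs(np.vstack([big,big2]),alpha=1.3))
E
```

```text
console top 1113 c [592.6 194.7] size [100.4  89.7] ang 83.0 mean [592.2 194.5] axis 81.7
unit top 3713 c [587.3 107.7] size [299.8 132.7] ang 78.7 mean [583.2 110.1] axis 81.9
knob h top 86 c [592.1 194.4] size [24.  26.8] ang 89.0 mean [592.6 194.7] axis -152.2
knob dark none
side sill [524.1 -79.4   3.6] [496.2 156.1   1.1]
knob h side 90 c [587.3 197.7] size [26.5 34.4] ang 41.9 mean [587.6 197.8] axis 123.8
console side 907 c [587.9 196.9] size [102.2  92.5] ang 82.7 mean [586.6 199.6] axis 76.4
long side 192 c [ 502.5 -194.8] size [ 28.3 110.2] ang 15.4 mean [ 501.9 -192.9] axis 105.6
knob dark none
```

View pics/c1.png

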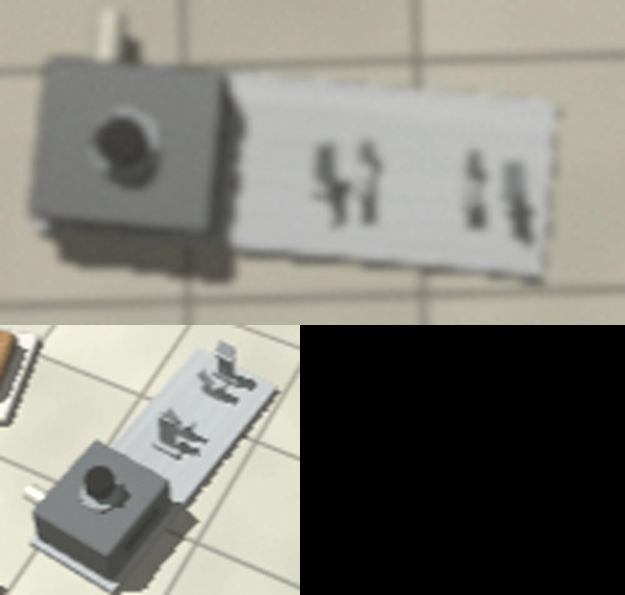

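The crop shows the console with its knob at left and the clips at right. The sizes match the ones given: console 100x90, cartridge 99 long, knob about 27. The unit's yaw is about -7.1°. I'll turn the tool first.

Call:
{"op": "send_rows", "data": {"steps": [[[0,0,0,-0.125,1],[0,0,0,-0.125,1],[0,0,0,-0.125,1],[0,0,0,-0.125,1],[0,0,0,-0.125,1],[0,0,0,-0.125,1],[0,0,0,-0.125,1],[0,0,0,-0.125,1]]]}}

```text
clock: 0.77
position: [266.9, -561.4, 224.8]
ee_rot: [-0.663, 0.749, 0.006, 0.001]
contact_force: [-0.2, 0.6, 0.1]
gripper_width: 85.5
```

```bash
cat >> h.py <<'E'
def goto(p,yaw):
    s=st(); M=R.from_quat(s["ee_rot"]).as_matrix(); y=np.degrees(np.arctan2(M[1,1],M[0,1]))
    e=(yaw-y+90)%180-90
    print("jaw",round(y,1),"tilt",M[:2,2].round(4),"turn rad",round(-np.radians(e),3),"shift cm",(M.T@(np.array(p)-s["position"])/10).round(2),"joints",np.round(s["joints"],2))
UY=np.array([np.sin(np.radians(7.15)),np.cos(np.radians(7.15)),0]); KN=np.array([590.3,195.8,0]); SEAT=KN-160*UY
E
python3 -c "
from h import *
goto([590,196,231],-7.15)"
```

```text
0.7667 [ 266.9 -561.4  224.8] [-0.663   0.7486  0.0061  0.0015] [-0.2  0.6  0.1] 85.5
jaw 173.1 tilt [-0.0058  0.0111] turn rad 0.004 shift cm [-7.910e+01 -2.292e+01  3.000e-02] joints [-0.87  0.39  0.   -0.   -1.19  0.75]
```

Call:
{"op": "send_rows", "data": {"steps": [[[-3.8,-1.1,-0.1,0,1],[-3.8,-1.1,-0.1,0,1],[-3.8,-1.1,-0.1,0,1],[-3.8,-1.1,-0.1,0,1],[-3.8,-1.1,-0.1,0,1],[-3.8,-1.1,-0.1,0,1],[-3.8,-1.1,-0.1,0,1],[-3.8,-1.1,-0.1,0,1],[-3.8,-1.1,-0.1,0,1],[-3.8,-1.1,-0.1,0,1]]]}}

```text
clock: 1.6
position: [421.7, -187.2, 231.5]
ee_rot: [-0.659, 0.752, 0.012, 0.0]
contact_force: [1.0, -0.4, 0.0]
gripper_width: 85.0
```

```bash
python3 -c "
from h import *
goto([590,196,200],-7.15)"
```

```text
1.6 [ 421.7 -187.2  231.5] [-6.592e-01  7.519e-01  1.170e-02  3.000e-04] [ 1.  -0.4  0. ] 85.0
jaw 172.5 tilt [-0.015   0.0181] turn rad -0.006 shift cm [-40.13 -11.73   3.59] joints [-0.08  0.11 -0.35 -0.02 -1.12 -0.05]
```

Call:
{"op": "send_rows", "data": {"steps": [[[-3.8,-1.1,0.2,0,1],[-3.8,-1.1,0.2,0,1],[-3.8,-1.1,0.2,0,1],[-3.8,-1.1,0.2,0,1],[-3.8,-1.1,0.2,0,1],[-3.8,-1.1,0.2,0,1],[-3.8,-1.1,0.2,0,1],[-3.8,-1.1,0.2,0,1],[-3.8,-1.1,0.2,0,1],[0,0,0,0,1]]]}}

```text
clock: 2.43
position: [566.7, 163.5, 214.6]
ee_rot: [-0.662, 0.749, 0.012, -0.0]
contact_force: [0.6, -0.2, 0.1]
gripper_width: 85.8
```

```bash
python3 -c "
from h import *
goto([590.3,195.8,120],-7.15)"
```

```text
2.4333 [566.7 163.5 214.6] [-6.621e-01  7.493e-01  1.220e-02 -1.000e-04] [ 0.6 -0.2  0.1] 85.8
jaw 172.9 tilt [-0.0163  0.0182] turn rad 0.001 shift cm [-3.34 -2.12  9.48] joints [ 0.54  0.34 -0.09 -0.03 -1.14 -0.66]
```

Call:
{"op": "send_rows", "data": {"steps": [[[-1.1,-0.7,2.0,0,1],[-1.1,-0.7,2.0,0,1],[-1.1,-0.7,2.0,0,1],[0,0,2.0,0,0.8],[0,0,1.3,0,0.7],[0,0,0,0,0.6]]]}}

```text
clock: 2.93
position: [590.9, 201.3, 115.3]
ee_rot: [-0.664, 0.747, 0.013, -0.001]
contact_force: [0.1, 0.3, -0.9]
gripper_width: 52.2
```

```bash
python3 -c "
from h import *
goto([590.3,195.8,67],-7.15)
b,d=optics.get_image('side'); cv2.imwrite('pics/s1.png',cv2.convertScaleAbs(cv2.resize(b[150:290,220:390],None,fx=4,fy=4,interpolation=cv2.INTER_CUBIC),alpha=1.3))
s=arm.read_state(); print(proj('side',s['position']),proj('side',[590.3,195.8,88]))"
```

```text
2.9333 [590.9 201.3 115.3] [-0.6642  0.7475  0.0126 -0.0012] [ 0.1  0.3 -0.9] 52.2
jaw 173.3 tilt [-0.0186  0.0173] turn rad 0.007 shift cm [ 0.62 -0.1   4.82] joints [ 0.57  0.49 -0.12 -0.03 -0.96 -0.68]
[280.49621381 236.46955089] [282.65303223 241.08840226]
```

View pics/s1.png

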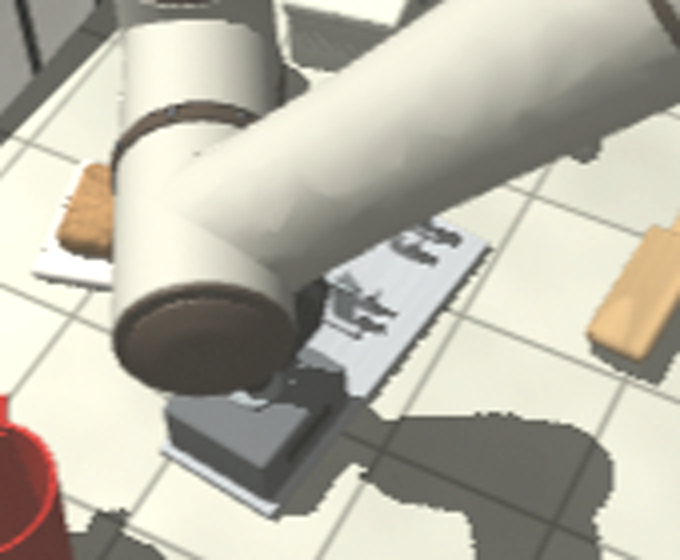

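The wrist hides the knob in this view, so I'll rely on the measurement. The pads are 22 mm wide and the jaws are open 52 mm, which leaves enough margin.

Call:
{"op": "send_rows", "data": {"steps": [[[0.3,0,1.0,0,0.6],[0.3,0,1.0,0,0.6],[0,0,1.0,0,0.6],[0,0,0.9,0,0.6],[0,0,0.6,0,0.6],[0,0,0,0,0.6]]]}}

```text
clock: 3.48
position: [591.3, 195.2, 70.7]
ee_rot: [-0.664, 0.748, 0.012, 0.002]
contact_force: [-0.7, 0.3, 0.1]
gripper_width: 51.0
```

```bash
python3 -c "
from h import *
goto([590.3,195.8,67],-7.15)"
```

```text
3.4833 [591.3 195.2  70.7] [-0.6639  0.7477  0.0116  0.0022] [-0.7  0.3  0.1] 51.0
jaw 173.2 tilt [-0.0121  0.0202] turn rad 0.006 shift cm [-0.04  0.1   0.37] joints [ 0.57  0.53 -0.18 -0.03 -0.86 -0.66]
```

Call:
{"op": "send_rows", "data": {"steps": [[[0,0,0.3,0,0.6],[0,0,0,0,0.2],[0,0,0,0,0.2],[0,0,0,0,0.1],[0,0,0,0,0.1],[0,0,0,0,0.1],[0,0,0,0,0.1],[0,0,0,0,0.1]]]}}

```text
clock: 4.15
position: [592.1, 195.3, 68.0]
ee_rot: [-0.664, 0.748, 0.011, 0.003]
contact_force: [0.2, -0.9, -1.0]
gripper_width: 25.8
```

Call:
{"op": "send_rows", "data": {"steps": [[[0,0,-0.4,0,0.1],[0,0,-0.5,0,0.1],[0,0,-0.6,0,0.1],[0,0,-0.5,0,0.1],[0,0,-0.2,0,0.1],[0,0,0,0,0.1],[0,0,0,0,0.1]]]}}

```text
clock: 4.73
position: [592.1, 195.3, 86.2]
ee_rot: [-0.663, 0.748, 0.012, 0.003]
contact_force: [0.3, 0.9, -3.5]
gripper_width: 25.3
```

Call:
{"op": "send_rows", "data": {"steps": [[[0,0,-0.3,0,0.1],[0,0,-0.2,0,0.1],[0,0,0,0,0.1],[0,0,0,0,0.1],[0,0,0,0,0.1]]]}}

```text
clock: 5.15
position: [592.1, 195.3, 86.2]
ee_rot: [-0.662, 0.749, 0.013, 0.003]
contact_force: [3.3, 0.9, -7.8]
gripper_width: 25.6
```

The motion hit the hard stop after 18 mm of travel, so the knob is out. The grip also centred the jaws on the knob, and that agrees with the top camera. I'll release and lift.

Call:
{"op": "send_rows", "data": {"steps": [[[0,0,0,0,0.6],[0,0,0,0,0.6],[0,0,0,0,0.6],[0,0,0,0,0.6],[0,0,-1.5,0,0.6],[0,0,-2.5,0,0.6],[0,0,-3,0,0.6],[0,0,-3,0,0.6],[0,0,0,0,0.7]]]}}

```text
clock: 5.9
position: [592.3, 192.1, 196.4]
ee_rot: [-0.663, 0.749, 0.012, 0.003]
contact_force: [0.3, 1.7, 1.1]
gripper_width: 59.7
```

```bash
sed -i 's/KN=np.array(.*0\])/KN=np.array([592.2,195.1,0])/' h.py; tail -1 h.py; python3 -c "
from h import *
print(SEAT)
goto([505.2,-193.3,190],15.5)"
```

```text
UY=np.array([np.sin(np.radians(7.15)),np.cos(np.radians(7.15)),0]); KN=np.array([592.2,195.1,0]); SEAT=KN-160*UY
[572.28521559  36.34420841   0.        ]
5.9 [592.3 192.1 196.4] [-0.663   0.7485  0.0123  0.0026] [0.3 1.7 1.1] 59.7
jaw 173.1 tilt [-0.0125  0.0218] turn rad -0.391 shift cm [39.31  3.98 -0.09] joints [ 0.56  0.41 -0.04 -0.03 -1.13 -0.67]
```

Call:
{"op": "send_rows", "data": {"steps": [[[3.9,0.4,0,0,0.8],[3.9,0.4,0,0,0.8],[3.9,0.4,0,0,0.8],[3.9,0.4,0,0,0.8],[3.9,0.4,0,0,0.8],[3.9,0.4,0,0,0.8],[3.9,0.4,0,0,0.8],[3.9,0.4,0,0,0.8],[3.9,0.4,0,0,0.8],[3.9,0.4,0,0,0.8]]]}}

```text
clock: 6.73
position: [507.6, -197.4, 198.4]
ee_rot: [-0.669, 0.743, 0.006, 0.013]
contact_force: [0.4, -0.1, 0.5]
gripper_width: 68.4
```

Call:
{"op": "send_rows", "data": {"steps": [[[0,0,0,-0.1,0.8],[0,0,0,-0.1,0.8],[0,0,0,-0.1,0.8],[0,0,0,-0.1,0.8],[0,0,0,0,0.8]]]}}

```text
clock: 7.15
position: [503.7, -207.3, 201.7]
ee_rot: [0.805, -0.593, -0.001, -0.015]
contact_force: [-0.4, -0.3, 0.0]
gripper_width: 68.3
```

```bash
python3 -c "
from h import *
goto([505.2,-193.3,60],15.5)
b,d=optics.get_image('top'); H=cloud('top',d)[...,2]
rect('top',roi(245,290,195,240)&(H>90)&(H<125),106,'knob out')
print(np.median(H[210:216,262:268]))
cv2.imwrite('pics/t2.png',cv2.convertScaleAbs(cv2.resize(b[150:300,240:480],None,fx=3,fy=3),alpha=1.3))"
```

```text
7.15 [ 503.7 -207.3  201.7] [ 0.8048 -0.5934 -0.0015 -0.0147] [-0.4 -0.3  0. ] 68.3
jaw -162.8 tilt [0.0151 0.0253] turn rad 0.029 shift cm [-1.01 -0.25 14.2 ] joints [-0.11  0.27 -0.23 -0.03 -1.06  0.42]
knob out top 91 c [592.  194.6] size [26.2 25.9] ang 43.7 mean [592.4 194.2] axis 51.7
105.9703574210765
```

View pics/t2.png

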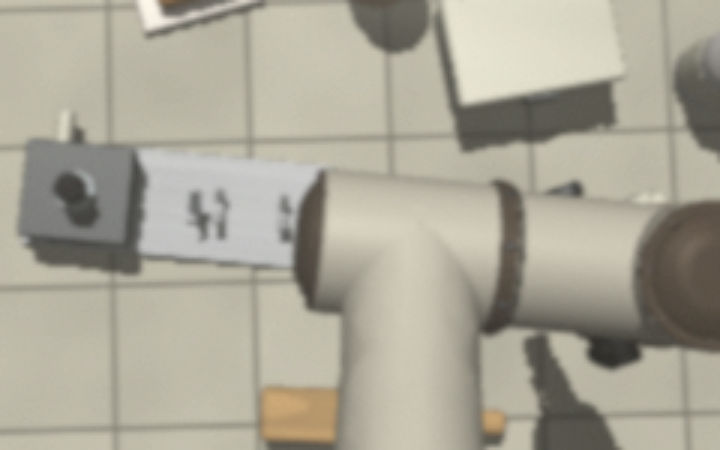

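The top view shows the arm over the cartridge and the knob out at crop (75,188), with its top measured at 106 mm. Now I'll descend on the cartridge.

Call:
{"op": "send_rows", "data": {"steps": [[[-0.3,-0.08,2.5,0.029,0.8],[-0.3,-0.08,2.5,0,0.8],[-0.3,-0.08,2.5,0,0.8],[-0.1,0,2.5,0,0.8],[0,0,2.5,0,0.8],[0,0,1.5,0,0.8],[0,0,0,0,0.8]]]}}

```text
clock: 7.78
position: [510.5, -192.6, 63.2]
ee_rot: [0.789, -0.614, 0.005, -0.018]
contact_force: [0.2, -0.5, -0.2]
gripper_width: 68.4
```

```bash
python3 -c "
from h import *
goto([505.2,-193.3,4],15.5)"
```

```text
7.7833 [ 510.5 -192.6   63.2] [ 0.7894 -0.6136  0.0049 -0.0178] [ 0.2 -0.5 -0.2] 68.4
jaw -165.7 tilt [0.0296 0.0222] turn rad -0.022 shift cm [0.02 0.73 5.9 ] joints [-0.08  0.43 -0.4  -0.04 -0.72  0.35]
```

Call:
{"op": "send_rows", "data": {"steps": [[[0,0.35,1.0,-0.022,0.8],[0,0.35,1.0,0,0.8],[0,0.1,1.0,0,0.8],[0,0,1.0,0,0.8],[0,0,0.8,0,0.8],[0,0,0.5,0,0.8],[0,0,0,0,0.8]]]}}

```text
clock: 8.37
position: [508.9, -193.2, 11.6]
ee_rot: [0.795, -0.607, 0.009, -0.019]
contact_force: [-1.4, 0.2, 0.1]
gripper_width: 68.0
```

```bash
python3 -c "
from h import *
goto([505.2,-193.3,3],15.5)"
```

```text
8.3667 [ 508.9 -193.2   11.6] [ 0.7948 -0.6065  0.0089 -0.0194] [-1.4  0.2  0.1] 68.0
jaw -164.7 tilt [0.0377 0.0201] turn rad -0.004 shift cm [-0.08  0.4   0.85] joints [-0.08  0.5  -0.45 -0.04 -0.59  0.38]
```

Call:
{"op": "send_rows", "data": {"steps": [[[0,0.4,0.4,0,0.8],[0,0.1,0.4,0,0.8],[0,0,0,0,0.2],[0,0,0,0,0.1],[0,0,0,0,0.1],[0,0,0,0,0.1],[0,0,0,0,0.1],[0,0,0,0,0.1],[0,0,0,0,0.1],[0,0,0,0,0.1]]]}}

```text
clock: 9.2
position: [505.1, -194.6, 4.1]
ee_rot: [0.795, -0.607, 0.01, -0.02]
contact_force: [0.5, -0.5, -1.6]
gripper_width: 27.2
```

```bash
python3 -c "
from h import *
goto([505.2,-193.3,3],15.5)"
```

```text
9.2 [ 505.1 -194.6    4.1] [ 0.7946 -0.6067  0.0101 -0.0201] [ 0.5 -0.5 -1.6] 27.2
jaw -164.7 tilt [0.0404 0.0197] turn rad -0.004 shift cm [-0.13 -0.04  0.11] joints [-0.08  0.51 -0.46 -0.04 -0.56  0.38]
```

Call:
{"op": "send_rows", "data": {"steps": [[[0,0,-0.5,0,0.1],[0,0,-1.0,0,0.1],[0,0,-1.5,0,0.1],[0,0,-2,0,0.1],[0,0,-2,0,0.1],[0,0,-2,0,0.1],[0,0,-2,0,0.1],[0,0,-1,0,0.1],[0,0,0,0,0.1]]]}}

```text
clock: 9.95
position: [498.6, -197.3, 133.9]
ee_rot: [0.795, -0.607, 0.01, -0.019]
contact_force: [0.2, -0.4, -1.0]
gripper_width: 27.0
```

```bash
python3 -c "
from h import *
goto(SEAT+[0,0,120],-7.15)"
```

```text
9.95 [ 498.6 -197.3  133.9] [ 0.7946 -0.6068  0.0097 -0.0195] [ 0.2 -0.4 -1. ] 27.0
jaw -164.7 tilt [0.039  0.0192] turn rad 0.391 shift cm [-20.59 -13.19   2.13] joints [-0.09  0.32 -0.36 -0.03 -0.86  0.37]
```

Call:
{"op": "send_rows", "data": {"steps": [[[0,0,0,0.08,0.1],[0,0,0,0.08,0.1],[0,0,0,0.08,0.1],[0,0,0,0.08,0.1],[0,0,0,0.07,0.1],[0,0,0,0,0.1]]]}}

```text
clock: 10.45
position: [496.8, -196.9, 135.4]
ee_rot: [-0.654, 0.756, -0.006, 0.022]
contact_force: [-0.6, 0.5, -1.5]
gripper_width: 26.8
```

```bash
python3 -c "
from h import *
goto(SEAT+[0,0,120],-7.15)"
```

```text
10.45 [ 496.8 -196.9  135.4] [-0.6544  0.7558 -0.0058  0.0221] [-0.6  0.5 -1.5] 26.8
jaw 171.8 tilt [0.041  0.0202] turn rad -0.019 shift cm [-24.11  -4.07   2.32] joints [-0.09  0.31 -0.36 -0.03 -0.86 -0.04]
```

Call:
{"op": "send_rows", "data": {"steps": [[[-2.5,-0.5,0.1,-0.01,0.1],[-2.5,-0.5,0.1,-0.01,0.1],[-2.5,-0.5,0.1,0,0.1],[-2.5,-0.5,0.1,0,0.1],[-2.5,-0.5,0.1,0,0.1],[-2.5,-0.5,0.1,0,0.1],[-2.5,-0.5,0.1,0,0.1],[-2.5,-0.4,0.1,0,0.1],[-2.0,-0.2,0.1,0,0.1],[0,0,0,0,0.1]]]}}

```text
clock: 11.28
position: [563.4, 24.9, 130.0]
ee_rot: [-0.668, 0.744, -0.004, 0.02]
contact_force: [-0.3, -0.9, -1.8]
gripper_width: 26.9
```

```bash
python3 -c "
from h import *
goto(SEAT+[0,0,100],-7.15)"
```

```text
11.2833 [563.4  24.9 130. ] [-0.6676  0.7443 -0.0039  0.0195] [-0.3 -0.9 -1.8] 26.9
jaw 173.8 tilt [0.0343 0.0202] turn rad 0.016 shift cm [-1.17 -0.67  3.05] joints [ 0.33  0.36 -0.31 -0.01 -0.87 -0.43]
```

Call:
{"op": "send_rows", "data": {"steps": [[[-0.5,-0.35,1.0,0.016,0.1],[-0.4,-0.3,1.0,0,0.1],[-0.1,0,1.0,0,0.1],[0,0,1.0,0,0.1],[0,0,0.7,0,0.1],[0,0,0,0,0.1],[0,0,0,0,0.1]]]}}

```text
clock: 11.87
position: [570.6, 33.4, 75.3]
ee_rot: [-0.662, 0.75, -0.002, 0.016]
contact_force: [0.7, -0.4, -0.6]
gripper_width: 27.0
```

```bash
python3 -c "
from h import *
goto(SEAT-1.3*UY+[0,0,60],-7.15)
a,d=optics.get_image('side'); b,d=optics.get_image('top')
f=lambda i,x,y:cv2.convertScaleAbs(cv2.resize(i[y:y+110,x:x+140],None,fx=5,fy=5,interpolation=cv2.INTER_CUBIC)[:,:400 if 0 else None],alpha=1.3)
cv2.imwrite('pics/s3.png',cv2.resize(np.hstack([f(a,270,150),f(b,250,170)]),(798,314)))"
```

```text
11.8667 [570.6  33.4  75.3] [-0.6617  0.7496 -0.0021  0.0162] [ 0.7 -0.4 -0.6] 27.0
jaw 172.9 tilt [0.027  0.0183] turn rad 0.0 shift cm [-0.15 -0.1   1.54] joints [ 0.34  0.44 -0.34 -0.01 -0.76 -0.45]
```

View pics/s3.png

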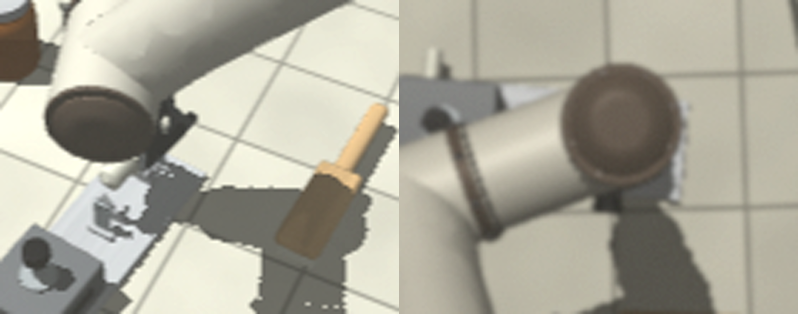

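The side view (left) shows the cartridge's white +y end at about full-frame (311,210), above the left clip. I'll check its position along the axis against the side camera's own knob position.

```bash
python3 -c "
from h import *
a,d=optics.get_image('side'); P=cloud('side',d)
m=roi(300,322,198,220)&(a.min(2)>120)&(P[...,2]>72)
print(m.sum())
vs,us=np.where(m)
q=np.array([ray('side',u,v,85+6) for u,v in zip(us,vs)])
k=np.array([587.6,197.6,0])
e=q-k; UX=np.array([UY[1],-UY[0],0])
print('y along unit rel knob max',np.sort(e@UY)[-8:].round(1),'x mean',np.mean(e@UX).round(1),np.percentile(e@UX,[5,95]).round(1))
pp=P[m]; print('cloud rel z',np.percentile(pp[:,2],[5,50,95]).round(1),'y max',np.sort((pp-k)@UY)[-8:].round(1), 'x',np.percentile((pp-k)@UX,[5,50,95]).round(1))
"
```

```text
47
y along unit rel knob max [-118.7 -118.3 -118.2 -116.8 -116.6 -115.2 -114.1 -112.5] x mean 3.0 [-12.9  12.2]
cloud rel z [ 83.9  97.5 101.4] y max [-119.1 -119.  -118.5 -118.4 -118.4 -118.2 -117.9 -115.7] x [-8.6 -0.5 10. ]
```

```bash
python3 -c "
from h import *
a,d=optics.get_image('side'); P=cloud('side',d); UX=np.array([UY[1],-UY[0],0]); k=np.array([587.6,197.6,0])
print('KU',((P[250:256,250:256]-k)@UY).shape)
for v in range(202,222):
    print(v,[(int(a[v,u].min()),int(P[v,u,2]),int((P[v,u]-k)@UY)) for u in range(302,318,2)])
"
```

```text
KU (6, 6)
202 [(48, 360, 33), (49, 360, 31), (48, 362, 30), (49, 364, 29), (46, 364, 27), (48, 365, 25), (47, 364, 22), (45, 359, 16)]
203 [(48, 359, 34), (48, 359, 32), (48, 357, 29), (48, 360, 28), (47, 359, 25), (47, 360, 23), (47, 357, 19), (48, 356, 16)]
204 [(46, 352, 32), (47, 355, 32), (48, 355, 30), (48, 355, 27), (47, 352, 23), (47, 353, 21), (47, 350, 17), (52, 347, 13)]
205 [(54, 340, 27), (49, 345, 28), (48, 346, 26), (47, 345, 23), (49, 348, 23), (53, 342, 16), (57, 343, 14), (95, 343, 12)]
206 [(106, -2, -190), (84, 339, 26), (67, 337, 22), (70, 338, 20), (77, 338, 18), (107, 339, 17), (125, 96, -145), (99, 94, -150)]
207 [(163, 4, -182), (179, 1, -187), (176, 2, -190), (191, 96, -132), (182, 102, -132), (157, 99, -137), (125, 99, -140), (95, 93, -147)]
208 [(177, -2, -182), (178, 0, -185), (182, 2, -186), (189, 99, -128), (170, 104, -128), (143, 99, -134), (109, 95, -139), (85, 91, -146)]
209 [(178, 2, -176), (175, -1, -182), (184, 97, -122), (183, 101, -123), (159, 98, -128), (127, 100, -131), (95, 95, -137), (79, 87, -145)]
210 [(177, 1, -173), (161, 5, -174), (150,
[... 919 characters left out ...]
1)]
217 [(173, 11, -144), (170, 10, -149), (160, 11, -151), (169, 11, -155), (170, 9, -159), (169, 14, -160), (168, 10, -166), (170, 9, -170)]
218 [(172, 1047, 481), (166, 10, -145), (126, 34, -134), (168, 7, -154), (169, 9, -156), (167, 12, -158), (169, 8, -163), (170, 15, -163)]
219 [(165, 10, -139), (131, 11, -142), (111, 33, -131), (146, 33, -135), (168, 12, -151), (168, 12, -155), (169, 8, -161), (171, 12, -161)]
220 [(163, 6, -138), (121, 67, -105), (106, 32, -129), (124, 30, -133), (166, 11, -149), (169, 7, -155), (170, 12, -155), (172, 13, -157)]
221 [(147, 13, -131), (114, 53, -111), (127, 64, -107), (104, 32, -129), (158, 12, -145), (169, 9, -150), (167, 12, -152), (171, 13, -154)]
```

The depth readings put the tip about 1–2 mm short along +y, which is inside the tolerance. I'll correct by about 2 mm while descending.

Call:
{"op": "send_rows", "data": {"steps": [[[-0.2,-0.1,0.5,0,0.1],[0,0,0.7,0,0.1],[0,0,0.6,0,0.1],[0,0,0,0,0.1]]]}}

```text
clock: 12.4
position: [574.6, 36.8, 59.3]
ee_rot: [-0.662, 0.749, -0.004, 0.02]
contact_force: [-0.4, -0.1, -0.9]
gripper_width: 26.8
```

```bash
python3 -c "
from h import *
goto(SEAT-0.5*UY+[0,0,30],-7.15)"
```

```text
12.4 [574.6  36.8  59.3] [-0.6618  0.7494 -0.0036  0.0198] [-0.4 -0.1 -0.9] 26.8
jaw 172.9 tilt [0.0345 0.0208] turn rad 0.001 shift cm [0.2  0.32 2.92] joints [ 0.34  0.47 -0.35 -0.01 -0.72 -0.46]
```

Call:
{"op": "send_rows", "data": {"steps": [[[0.15,0.25,0.4,0,0.1],[0.05,0.1,0.4,0,0.1],[0,0,0.3,0,0.1],[0,0,0,0,0.1],[0,0,0,0,0.1]]]}}

```text
clock: 12.82
position: [573.4, 36.9, 49.6]
ee_rot: [-0.663, 0.748, -0.005, 0.022]
contact_force: [-0.1, -0.5, -0.0]
gripper_width: 26.8
```

```bash
python3 -c "
from h import *
goto(SEAT-0.5*UY+[0,0,30],-7.15)"
```

```text
12.8167 [573.4  36.9  49.6] [-0.6628  0.7485 -0.0051  0.0224] [-0.1 -0.5 -0. ] 26.8
jaw 173.0 tilt [0.0403 0.022 ] turn rad 0.003 shift cm [0.17 0.17 1.95] joints [ 0.34  0.48 -0.36 -0.01 -0.68 -0.45]
```

Call:
{"op": "send_rows", "data": {"steps": [[[0.15,0.2,0.3,0,0.1],[0,0,0.3,0,0.1],[0,0,0.3,0,0.1],[0,0,0,0,0.1]]]}}

```text
clock: 13.15
position: [574.9, 36.6, 47.3]
ee_rot: [-0.664, 0.747, -0.008, 0.026]
contact_force: [1.0, 0.7, -2.0]
gripper_width: 26.8
```

```bash
python3 -c "
from h import *
goto(SEAT-0.5*UY+[0,0,30],-7.15)"
```

```text
13.15 [574.9  36.6  47.3] [-0.6641  0.7471 -0.008   0.0261] [ 1.   0.7 -2. ] 26.8
jaw 173.2 tilt [0.0497 0.0226] turn rad 0.007 shift cm [0.16 0.34 1.71] joints [ 0.34  0.48 -0.37 -0.01 -0.67 -0.45]
```

Motion is now resisted with the axis at about 58 mm, which is where the chamfers should meet the noses. I'll push with larger steps.

Call:
{"op": "send_rows", "data": {"steps": [[[0.1,0.3,0.6,0,0.1],[0,0.1,0.8,0,0.1],[0,0,0.8,0,0.1]]]}}

```text
clock: 13.4
position: [576.3, 36.9, 31.1]
ee_rot: [-0.665, 0.746, -0.012, 0.031]
contact_force: [-23.6, 6.7, 51.9]
gripper_width: 26.8
```

```bash
python3 -c "
from h import *
goto(SEAT-0.5*UY+[0,0,30],-7.15); print(arm.read_state()['wrist_torque'])"
```

```text
13.4 [576.3  36.9  31.1] [-0.665   0.7461 -0.0115  0.0309] [-23.6   6.7  51.9] 26.8
jaw 173.4 tilt [0.0615 0.0239] turn rad 0.009 shift cm [0.15 0.4  0.08] joints [ 0.34  0.5  -0.39 -0.   -0.61 -0.46]
[2.05470591 5.59463355 0.03546573]
```

Call:
{"op": "send_rows", "data": {"steps": [[[0,0.2,0,0,0.1],[0,0.2,0.1,0,0.1],[0,0,0,0,0.1],[0,0,0,0,0.1]]]}}

```text
clock: 13.73
position: [573.5, 36.9, 29.4]
ee_rot: [-0.666, 0.745, -0.013, 0.032]
contact_force: [-0.3, -0.2, 5.2]
gripper_width: 26.9
```

```bash
python3 -c "
from h import *
goto(SEAT-0.5*UY+[0,0,30],-7.15); print(arm.read_state()['wrist_torque'])"
```

```text
13.7333 [573.5  36.9  29.4] [-0.6657  0.7455 -0.0127  0.0316] [-0.3 -0.2  5.2] 26.9
jaw 173.5 tilt [0.0641 0.0232] turn rad 0.011 shift cm [ 0.11  0.11 -0.07] joints [ 0.35  0.5  -0.4  -0.   -0.6  -0.46]
[-0.03263754  0.27893296  0.0236452 ]
```

TCP z is 29.4 with low forces, so the cartridge appears seated. I'll release and rise.

Call:
{"op": "send_rows", "data": {"steps": [[[0,0,0,0,0.7],[0,0,0,0,0.7],[0,0,0,0,0.7],[0,0,0,0,0.7],[0,0,-1.5,0,0.7],[0,0,-2.5,0,0.7],[0,0,-3,0,0.7],[0,0,-3,0,0.7],[0,0,-3,0,0.7],[0,0,0,0,0.7]]]}}

```text
clock: 14.57
position: [560.9, 32.9, 156.1]
ee_rot: [-0.665, 0.747, -0.008, 0.023]
contact_force: [1.3, -0.0, 1.0]
gripper_width: 59.7
```

Call:
{"op": "send_rows", "data": {"steps": [[[-3.5,0,0,0,0.4],[-3.5,0,0,0,0.2],[-3.5,0,0,0,0],[-3.5,0,0,0,0],[-2,0,0,0,0],[0,0,0,0,0],[0,0,0,0,0]]]}}

```text
clock: 15.15
position: [580.2, 198.0, 161.4]
ee_rot: [-0.662, 0.749, -0.008, 0.026]
contact_force: [-0.9, -0.4, -0.3]
gripper_width: 0.2
```

```bash
python3 -c "
from h import *
goto(KN+[0,0,120],-7.15)
a,d=optics.get_image('side'); Ps=cloud('side',d); b,d2=optics.get_image('top'); P=cloud('top',d2)
f=lambda i,x,y:cv2.convertScaleAbs(cv2.resize(i[y:y+100,x:x+133],(399,300),interpolation=cv2.INTER_CUBIC),alpha=1.3)
cv2.imwrite('pics/s4.png',np.hstack([f(a,255,165),f(b,240,170)]))"
```

```text
15.15 [580.2 198.  161.4] [-0.6624  0.7486 -0.008   0.0261] [-0.9 -0.4 -0.3] 0.2
jaw 173.0 tilt [0.0496 0.0226] turn rad 0.002 shift cm [ 0.26 -1.03  4.19] joints [ 0.6   0.39 -0.17  0.01 -0.95 -0.73]
```

View pics/s4.png

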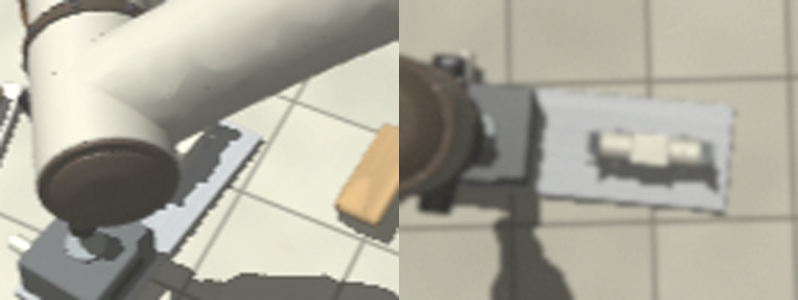

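The top view (right) shows the cartridge in the rack at about full-frame (324,220). I'll measure its position and height.

```bash
python3 -c "
from h import *
b,d=optics.get_image('top'); P=cloud('top',d); H=P[...,2]; UX=np.array([UY[1],-UY[0],0])
m=roi(300,350,208,234)&(b.min(2)>110)&(H>32)&(H<90)
rect('top',m,46,'seated'); print(SEAT)
q=P[m]-SEAT; y=q@UY
for lo,hi in((-50,-35),(-34,-19),(-14,14),(19,34),(35,50)):
    k=(y>lo)&(y<hi); print(lo,k.sum(),'ztop95',np.percentile(q[k,2],[50,90]).round(1),'x',np.mean((q@UX)[k]).round(1))
p=roi(300,350,195,245)&(H<22)&(H>0)&(b.min(2)>100); print('plate z',np.median(H[p]).round(1))
print('collar med z',np.median(H[218:222,322:326]))
"
```

```text
seated top 281 c [574.8  35.6] size [96.6 29.1] ang 85.4 mean [575.4  34.6] axis 82.6
[572.28521559  36.34420841   0.        ]
-50 34 ztop95 [52.5 55. ] x 3.2
-34 42 ztop95 [51.6 55.3] x 5.0
-14 101 ztop95 [54.8 57.9] x 0.7
19 42 ztop95 [51.2 54.9] x 4.9
35 26 ztop95 [53.1 54.6] x 4.3
plate z 8.9
collar med z 53.590589253017185
```

The cartridge is seated: collar top about 54, both ends level, axis 82.6° against 82.85°. Next I'll push the knob in with the shut fingers.

Call:
{"op": "send_rows", "data": {"steps": [[[0.1,-0.5,1.2,0,0],[0.1,-0.5,1.2,0,0],[0,0,1.0,0,0],[0,0,0.6,0,0],[0,0,0,0,0]]]}}

```text
clock: 15.72
position: [592.5, 188.7, 117.3]
ee_rot: [-0.659, 0.752, -0.008, 0.025]
contact_force: [-0.2, -0.0, -0.0]
gripper_width: 0.1
```

```bash
python3 -c "
from h import *
goto(KN+[0,0,88],-7.15)"
```

```text
15.7167 [592.5 188.7 117.3] [-0.6592  0.7515 -0.0077  0.025 ] [-0.2 -0.  -0. ] 0.1
jaw 172.5 tilt [0.0477 0.0213] turn rad -0.007 shift cm [-0.55  0.25  2.94] joints [ 0.57  0.45 -0.19  0.01 -0.87 -0.71]
```

Call:
{"op": "send_rows", "data": {"steps": [[[-0.5,0.2,0.5,0,0],[0,0,0.6,0,0],[0,0,0.7,0,0],[0,0,0.8,0,0],[0,0,0.7,0,0],[0,0,0.3,0,0]]]}}

```text
clock: 16.22
position: [593.4, 194.5, 88.0]
ee_rot: [-0.661, 0.75, -0.01, 0.024]
contact_force: [-10.6, -1.4, 19.1]
gripper_width: -0.0
```

```bash
python3 -c "
from h import *
goto(KN+[0,0,88],-7.15)"
```

```text
16.2167 [593.4 194.5  88. ] [-0.6609  0.7501 -0.01    0.0244] [-10.6  -1.4  19.1] -0.0
jaw 172.7 tilt [0.0497 0.0173] turn rad -0.002 shift cm [-0.04  0.12 -0.  ] joints [ 0.58  0.49 -0.22  0.02 -0.81 -0.72]
```

TCP z is 88.0 with 19 N of reaction, so the knob is at its stop. I'll give it one short extra press, then retreat up and away.

Call:
{"op": "send_rows", "data": {"steps": [[[0,0,0.3,0,0],[0,0,0,0,0],[0,0,-1.5,0,0],[0,0,-3,0,0],[0,0,-3,0,0],[0,0,-3,0,0],[0,0,-2,0,0]]]}}

```text
clock: 16.8
position: [583.7, 192.5, 210.0]
ee_rot: [-0.662, 0.749, -0.009, 0.019]
contact_force: [0.4, 0.4, 0.2]
gripper_width: 0.2
```

Call:
{"op": "send_rows", "data": {"steps": [[[0,3,0,0,0],[0,3,0,0,0],[0,3,0,0,0],[0,3,0,0,0],[0,3,0,0,0],[0,0,0,0,0],[0,0,0,0,0]]]}}

```text
clock: 17.38
position: [433.5, 214.4, 205.9]
ee_rot: [-0.662, 0.749, -0.01, 0.028]
contact_force: [0.3, 0.2, 0.8]
gripper_width: 0.1
```

```bash
python3 -c "
from h import *
st()
b,d=optics.get_image('top'); H=cloud('top',d)[...,2]; a,ds=optics.get_image('side'); Hs=cloud('side',ds)[...,2]
rect('top',roi(245,290,195,240)&(H>78)&(H<125),88,'knob')
print('knob z top',np.median(H[211:216,262:267]),'side px',proj('side',[588,197.5,88]))
rect('top',roi(300,350,208,234)&(b.min(2)>110)&(H>32)&(H<90),46,'seated')
print('collar z',np.median(H[218:222,322:326]))
f=lambda i,x,y:cv2.convertScaleAbs(cv2.resize(i[y:y+100,x:x+133],(399,300),interpolation=cv2.INTER_CUBIC),alpha=1.3)
cv2.imwrite('pics/s5.png',np.hstack([f(a,255,165),f(b,240,170)]))"
```

```text
17.3833 [433.5 214.4 205.9] [-0.6615  0.7494 -0.0097  0.0278] [0.3 0.2 0.8] 0.1
knob top 85 c [592.1 194.4] size [24.  26.8] ang 89.0 mean [592.7 194.6] axis -141.8
knob z top 88.06498840337696 side px [283.07111685 241.86056864]
seated top 279 c [574.8  35.6] size [96.6 29.1] ang 85.4 mean [575.5  34.7] axis 82.8
collar z 54.8764767412173
```

View pics/s5.png

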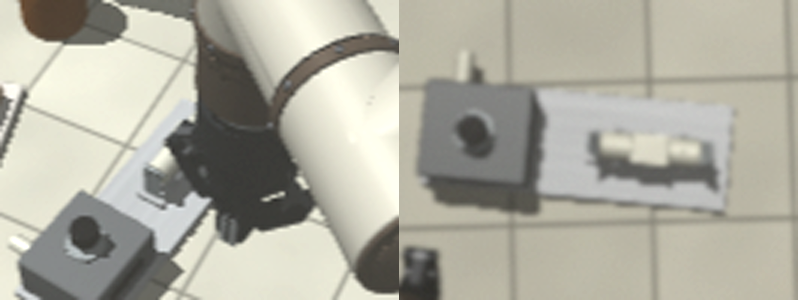

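The knob is in (top at 88 mm), the cartridge lies in the rack, and the arm is clear of everything. I'll hand the job in.

```bash
python3 -c "
from h import *
job.job_done()"
```

```text
the job is handed in; nothing more can be done
```

The job is done and handed in at about 17.5 s. I pulled the knob out to its stop, snapped the long cartridge into the clips, pushed the knob back in, and moved the arm clear.

**Knob:** its top measured 106 mm when out, before the cartridge was loaded. It measured 88.1 mm after the final push.

**Cartridge:** the collar top measured 53.6 to 54.9 mm across readings (54 mm expected), with both ends level. Its axis was 82.8° against the unit's 82.85°.

**Small disagreements:**
- **Seat position:** the last image puts the cartridge about 2.5 mm to one side of my computed seat. I put this down to the light falling on one side, and it is inside the 6 mm limit.
- **Cameras:** the two differed by 3–5 mm on the knob and console. I used the top camera, which the grip on the knob supported.
- **Tool tilt:** the tool drifted to about 4° of tilt at most.
- **Forces:** the wrist force reached about 57 N, against the 120 N limit, while pressing the cartridge home.

I did not re-measure the bystanders or the short cartridge at the end. I kept the arm clear of them and saw no sign of contact.

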